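# Shut the balance's draught cover and press its bar key

## Robot

A 6-joint arm with a two-finger parallel gripper is mounted at the origin on the work surface. World frame = base frame: x ahead of the robot, y to its left, z up, the work surface at z = 0. Lengths are in m, angles in rad, forces in N, time in s.
With the tool pointing down it reaches from about 0.275 to 0.825 m from the base axis. Payload 5.2 kg.
Tool frame: the origin (TCP) lies at the very end of the fingers, on their centre line; the grasp point (between the pads) lies 19 mm behind it; z points along the fingers, y is the line along which they close (so a half turn about z gives the same grasp; the last joint's range is limited). The gripper opens to 93 mm and grips with 3 to 60 N. Pads are 15 mm wide; open, the fingers measure 128 mm over their backs; the gripper's body (75 mm by 188 mm) begins 65 mm behind the grasp point.
Start: joints at [-1.457, 0.259, 1.535, -0, 1.348, -0.203], TCP at [0.171, -0.523, 0.219] pointing down, gripper open.
Joint ranges: [-3.14, 3.14], [-0.91, 2.08], [0.19, 2.58], [-1.22, 4.36], [0.22, 2.71], [-3.12, 3.12]. Speed limits (rad/s): [2.57, 2.57, 3.14, 3.14, 3.14, 3.14].

## Interface

Orientations are given as a unit quaternion [w, x, y, z].
In Python, from station import readout, imaging, order gives the robot as it stands.
- The arm moves only by the tool arm_command, never from a script. Its argument "series" is a list of rows, each a list of 3 entries, a list of its own where there are three numbers: the turn, a rotation vector about the world's x, y, z in degrees, then the shift along the world's x, y, z in m, then the opening, from 0 (shut) to 1 (fully open). In form: [[[ax, ay, az], [x, y, z], fingers], ...]. A call has 1 to 5 rows; each row is the pose to reach, as a shift and turn from the pose commanded when the call began; what a row does not reach only later rows make up. A row lasts 1/12 s, in which the tool goes at most 41.7 mm and 7.16 degrees, less where a joint would pass 70% of its speed; a pose out of reach is approached as far as the arm can. A call with a gripper value outside its range is refused whole. The fingers move at their own pace and stop on an object; the grip force is fixed at half the most. Time passes only in rows, so rows that repeat a pose let the fingers close. It gives the time, the measured TCP pose, the force, the opening and the grip force at its end, in the units of the state.
- readout.sense(): the state, without advancing time (a new reading comes with each control period).
- imaging.capture(name): name is "scene" or "side" or "wrist"; returns a dict with "pixels" (400x640x3 uint8, red, green, blue), "intrinsics" (3x3 intrinsics, pixels), "k1" (the pictures are not rectified: a ray, as slopes to the right and down, at radius r is drawn at 1 + k1 r^2 times it, then the intrinsics apply), "view" (4x4, takes a point from world to camera coordinates); the wrist camera has in their place "T_tool_cam" (4x4, takes a point from camera to tool coordinates, whose origin is the TCP and whose axes are the flange's). Camera axes: x right, y down, z forward; pixel columns grow to the right and rows downward; lengths in m; the calibration is good to about 2 mm. A picture is of the moment at which its call begins: read the wrist's pose just before it. There is no depth.
- order.sign_off(): hands the job in; it is judged then, once.
The state is a dict: "time": time; "q": joint angles; "joint_velocities": joint speeds; "joint_torque": joint torques, N m; "eef_pos": TCP position; "tcp_rot": TCP orientation; "wrist_force": force on the tool from outside, world axes, zero at the start; "wrist_torque": the same for the moment, N m; "grip_width": opening from 0.0 (shut) to 1.0 (fully open); "gripper_force": force on a finger pad.
Only numpy, scipy, OpenCV 4.12 (cv2) and the standard library are available. Lean on these libraries where they do the work, as an engineer would, in place of code of your own. Each camera call takes 0.05 s, during which the arm holds its last target. There are 200 camera calls.

## Task

The clear sliding cover of the laboratory balance has been left partly open. Push the cover fully shut, then lightly press the long bar-shaped key on the balance's front deck all the way down, let it come up again and move clear. Leave the round and the square key untouched, press no key while the cover is open, and do not disturb the beaker on the pan or the other things on the bench.

Things in the scene. Friction and masses are not known exactly. Their poses are not given: they have to be found in the camera images.
- balance: white balance fixed to the bench. Origin on the bench under its middle; x to its rear, y to its left, z up. x -165 to 165 mm, y -105 to 105. Front deck with the keys: x -165 to -35, 45 mm high. Behind it a glass chamber, x -15 to 145, y -85 to 85, open on top, 160 mm high, with guide bars along y beside its top (x -28 to -20 and 150 to 158, y -100 to 140, 164 mm high)
- cover (a joint): how far the chamber's clear sliding cover is open, in m: 0 = fully shut (against a stop), 0.09 = the most. It slides along the balance's y, to the left as it opens. It is 158 mm (x) by 200 mm (y), 6 mm thick, underside 161 mm above the bench. It stays where it is left; sliding it takes about 1.5 N
- lip (a point): middle of the outer (left, +y) face of the grey raised lip along the cover's left edge, 174 mm above the bench. The lip is 158 mm long along the balance's x, 8 mm thick, from 161 to 187 mm above the bench. Shut, this face is 100 mm left of the balance's middle line, 15 mm outside the chamber wall. Pushing it to the balance's right (-y) shuts the cover
- bar_mount: thin black bezel of the long bar key, fixed on the deck; origin on the deck, 45 mm above the bench, under the key's middle; axes as the balance's
- bar_top (a point): middle of the top face of the long bar-shaped key, 16 mm (balance x) by 46 mm (balance y), grey, 56 mm above the bench when up. The three keys stand in one row across the deck, 100 mm in front of the balance's origin, 62 mm apart; which of them is left, middle or right changes
- key_bar (a joint): how far the bar key is pressed, in m: 0 = up, 0.005 = fully down; it springs back. It starts to move at about 1.2 N and is fully down at 4 N
- round_mount: thin black bezel of the round key, fixed on the deck; origin on the deck, under the key's middle
- round_top (a point): middle of the top face of the round key, 24 mm across, grey, 56 mm above the bench when up. The three keys stand in one row across the deck, 100 mm in front of the balance's origin, 62 mm apart; which of them is left, middle or right changes
- key_round (a joint): how far the round key is pressed, in m: 0 = up, 0.005 = fully down; it springs back. It starts to move at about 1.2 N and is fully down at 4 N
- square_mount: thin black bezel of the square key, fixed on the deck; origin on the deck, under the key's middle
- square_top (a point): middle of the top face of the square key, 22 mm by 22 mm, grey, 56 mm above the bench when up. The three keys stand in one row across the deck, 100 mm in front of the balance's origin, 62 mm apart; which of them is left, middle or right changes
- key_square (a joint): how far the square key is pressed, in m: 0 = up, 0.005 = fully down; it springs back. It starts to move at about 1.2 N and is fully down at 4 N
- beaker: glass beaker, 60 mm across, 55 mm high, standing on the balance's round steel pan inside the weighing chamber (pan top 72 mm above the bench); origin at the centre of its underside
- small_weight: small knobbed steel weight, 18 mm across, 26 mm high, standing on the balance's front deck between the row of keys and the chamber; origin at the centre of its underside
- big_weight: larger knobbed steel weight, 28 mm across, 42 mm high, on the bench left of the balance's front; origin at the centre of its underside
- jar: small glass jar with a white cap, 42 mm across, 55 mm high, on the bench right of the balance; origin at the centre of its underside
- dish: flat clear dish with lid, 90 mm across, 16 mm high, on the bench left of the balance, partly under the open cover; origin at the centre of its underside
- spatula: steel spatula 170 mm long, lying on the bench at the left; origin on the bench under its middle, its length along its x
- wash_bottle: white plastic bottle, 66 mm across, 150 mm high, on the bench at the right; origin at the centre of its underside
There are look-alikes about, which are no part of the job. Leave any blue or orange look-alike of the jar alone.

How it is judged:
By the outcome, as a careful person would: the job done as asked, in the order asked, and still so for the second after the job is handed in, with the robot touching nothing.
It also fails if it takes over 40 s, if anything falls off the work surface, if the arm or the gripper's body presses on something with over 40 N, if the wrist force passes 120 N, or if a joint passes its speed limit or range.

## Working session

There is one attempt and no reset: what is moved stays moved. The work goes in short steps, Python scripts to look and compute and a tool call to move; the robot and the scene stay as the last step left them, time stands still between calls to the robot, and variables do not carry over. Pictures are saved under pics/ and viewed, at most 10 in all, crops included, and the job is handed in when it is done.

Besides the shell and the picture viewer there is one more tool, called after "Request:" in YAML: its name, and indented under it one key for each argument. arm_command: Moves the arm, as the interface text tells. Its arguments: {"type":"object","properties":{"series":{"type":"array","items":{"type":"array"}}},"required":["series"]}

```bash
mkdir -p pics
cat > h.py <<'E'
import numpy as np, cv2
from station import readout, imaging, order
def ray(c,uv):
    K=c["intrinsics"]; d=((np.array(uv,float)-[K[0][2],K[1][2]])/[K[0][0],K[1][1]])
    rd=np.linalg.norm(d); r=rd
    for _ in range(20): r=rd/(1+c["k1"]*r*r)
    s=d*(r/rd if rd>0 else 1)
    V=np.array(c["view"]); R=V[:3,:3]
    return -R.T@V[:3,3], R.T@np.array([*s,1])
def onplane(c,uv,z):
    o,d=ray(c,uv); return o+d*(z-o[2])/d[2]
def proj(c,p):
    V=np.array(c["view"]); q=V[:3,:3]@np.array(p)+V[:3,3]; s=q[:2]/q[2]
    s=s*(1+c["k1"]*(s@s)); K=c["intrinsics"]; return np.array([K[0][0]*s[0]+K[0][2],K[1][1]*s[1]+K[1][2]])
def save(c,n,crop=None,f=1):
    im=c["pixels"][...,::-1]
    if crop: x0,y0,x1,y1=crop; im=im[y0:y1,x0:x1]
    cv2.imwrite("pics/"+n,cv2.resize(im,None,fx=f,fy=f,interpolation=cv2.INTER_CUBIC))
def wristcap():
    from scipy.spatial.transform import Rotation as Ro
    s=readout.sense(); w,x,y,z=s["tcp_rot"]; T=np.eye(4); T[:3,:3]=Ro.from_quat([x,y,z,w]).as_matrix(); T[:3,3]=s["eef_pos"]
    c=imaging.capture("wrist"); c["view"]=np.linalg.inv(T@np.array(c["T_tool_cam"])); return c
E
python3 - <<'E'
from h import *
import pickle
for n in("scene","side"):
    c=imaging.capture(n); pickle.dump(c,open(n+".pkl","wb")); save(c,n+".png",f=1.25)
    print(n,ray(c,(320,200)))
print(readout.sense())
E
```

```text
scene (array([0.80015312, 0.46758934, 0.88791431]), array([-0.31566064, -0.51675997, -0.79582429]))
side (array([ 0.33894168, -0.62843935,  0.53660777]), array([ 0.19959993,  0.80130215, -0.56400669]))
{'time': 0.1, 'q': array([-1.45679282e+00,  2.59270372e-01,  1.53592789e+00, -6.18295080e-07,
        1.34803057e+00, -2.02786984e-01]), 'joint_velocities': array([-0.00059183, -0.00267201, -0.00287017, -0.00099252,  0.00160908,
       -0.00085796]), 'joint_torque': array([ 1.62082499e-03, -4.38213050e+01, -2.84641010e+01,  7.18785077e-02,
        3.62170162e-02, -6.81451729e-05]), 'eef_pos': array([ 0.17130809, -0.52213434,  0.21791908]), 'tcp_rot': array([-8.17297132e-04,  9.87481338e-01,  1.57733758e-01,  3.60033428e-05]), 'wrist_force': array([-0.42202538,  0.03948717, -0.25406425]), 'wrist_torque': array([-0.02707396, -0.02390956,  0.02070624]), 'gripper_force': 0.0, 'grip_width': 1.0005413604854332}
```

View pics/scene.png

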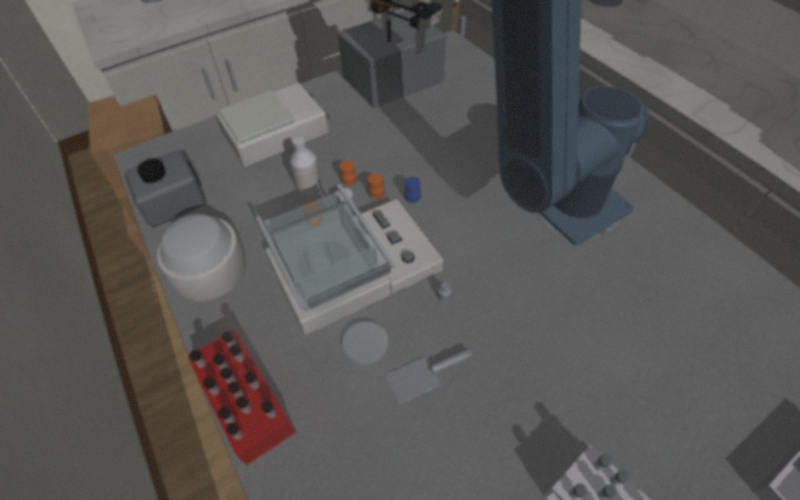

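View pics/side.png

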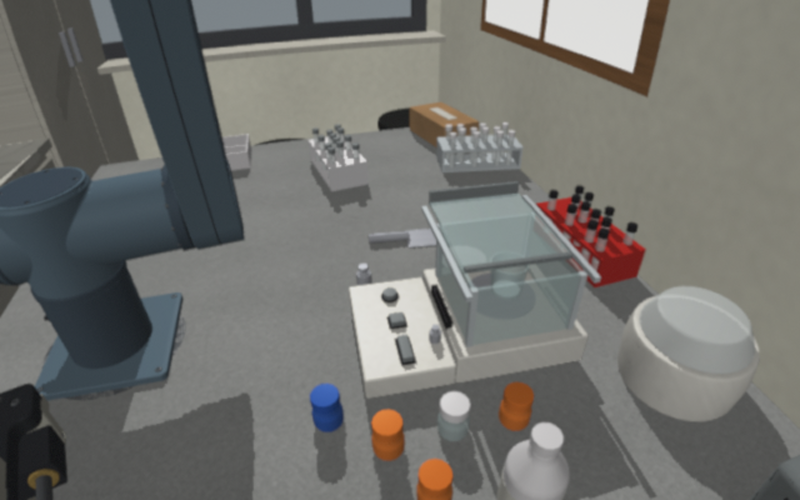

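The scene view (800x500 image) shows the keys at about (381,218) for the long one, (394,237) for the square and (407,256) for the round. The side view has them at (404,349), (397,320) and (390,295). The bar is the right-hand key. The blue and orange jars are look-alikes, and the cover lip shows at about (473,193) in the side view. Next I'll enlarge one crop to confirm.

```bash
python3 - <<'E'
from h import *
import pickle
a,b=[pickle.load(open(n+".pkl","rb"))["pixels"][...,::-1] for n in("scene","side")]
A=cv2.resize(a[140:270,200:360],None,fx=2.45,fy=2.45,interpolation=3)
B=cv2.resize(b[140:320,270:480],None,fx=1.9,fy=1.9,interpolation=3)
H=max(A.shape[0],B.shape[0]); pad=lambda i:cv2.copyMakeBorder(i,0,H-i.shape[0],0,0,0)
cv2.imwrite("pics/crop.png",cv2.convertScaleAbs(np.hstack([pad(A),pad(B)]),alpha=1.4))
print(A.shape)
E
python3 - <<'E'
from h import *
import pickle
S,D=[pickle.load(open(""+n+".pkl","rb")) for n in("scene","side")]
for n,us,ud in(("bar",(381,218),(404,347)),("square",(394,236.5),(397,319)),("round",(407.5,256),(390,294))):
    print(n,onplane(S,np.array(us)/1.25,.056).round(4),onplane(D,np.array(ud)/1.25,.056).round(4))
E
```

```text
(318, 392, 3)
bar [ 0.4571 -0.1732  0.056 ] [ 0.4527 -0.1826  0.056 ]
square [ 0.4611 -0.1113  0.056 ] [ 0.4576 -0.1238  0.056 ]
round [ 0.4654 -0.0503  0.056 ] [ 0.4614 -0.0634  0.056 ]
```

View pics/crop.png

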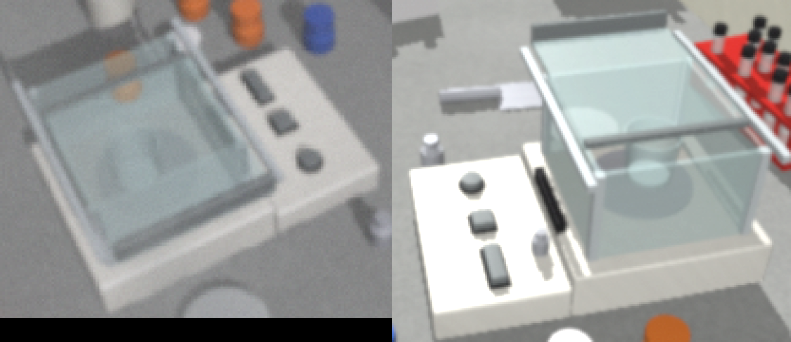

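The crop confirms that the bar is the rearmost-right elongated key at (495,265) on the right side. The square is at (483,221) and the round at (472,183). The small weight stands at (540,243). The lip's top edge runs (532,20) to (665,12), and the cover's trailing edge is at about (665,133), so the cover is part open.

Run:
```python
from h import *
import pickle
S,D=[pickle.load(open(n+".pkl","rb")) for n in("scene","side")]
def bal(p):
    t=np.radians(-3.95); d=np.array(p[:2])-[.5588,-.122]; return (np.array([[np.cos(t),np.sin(t)],[-np.sin(t),np.cos(t)]])@d).round(4)
fs=lambda u,v:(200+u/2.45,140+v/2.45); fd=lambda u,v:(270+(u-392)/1.9,140+v/1.9)
for n,uv in(("lip top L",(531,21)),("lip top R",(665,12))):
    p=onplane(D,fd(*uv),.187);print(n,p.round(4),bal(p))
for uv in((110,240),(270,176)): p=onplane(S,fs(*uv),.187);print("S lip top",p.round(4),bal(p))
for uv in((118,256),(275,187)): p=onplane(S,fs(*uv),.161);print("S lip bottom",p.round(4),bal(p))
for uv in((585,142),(745,125)): p=onplane(D,fd(*uv),.164);print("D trail",bal(p))
# deck corners check
for uv in((376,163),):p=onplane(S,fs(*uv),.045);print("deck left front",bal(p))
for uv in((410,172),(435,312)):p=onplane(D,fd(*uv),.045);print("D deck corners",bal(p))
print("wt",bal(onplane(D,fd(540,243),.058)), "big",bal(onplane(D,fd(431,150),.02)),"beaker",bal(onplane(D,fd(655,170),.1)))
```

```text
lip top L [0.5547 0.0293 0.187 ] [-0.0145  0.1506]
lip top R [0.7053 0.0082 0.187 ] [0.1372 0.14  ]
S lip top [0.7103 0.0104 0.187 ] [0.1421 0.1426]
S lip top [0.5581 0.0284 0.187 ] [-0.0111  0.15  ]
S lip bottom [0.7083 0.0125 0.161 ] [0.1399 0.1445]
S lip bottom [0.5518 0.0253 0.161 ] [-0.0171  0.1465]
D trail [-0.0127 -0.0449]
D trail [ 0.1391 -0.0513]
deck left front [-0.1637  0.0991]
D deck corners [-0.1641  0.0942]
D deck corners [-0.162  -0.1072]
wt [-0.0536 -0.0553] big [-0.1338  0.1626] beaker [ 0.0705 -0.0222]
```

Request:
arm_command:
  series:
    - [[0, 0, 0], [0.01, 0.015, 0.025], 0]
    - [[0, 0, -2], [0.03, 0.04, 0.04], 0]
    - [[0, 0, -4], [0.053, 0.07, 0.04], 0]
    - [[0, 0, -6], [0.076, 0.1, 0.04], 0]
    - [[0, 0, -8], [0.1, 0.13, 0.04], 0]

```text
time: 0.52
eef_pos: [0.2718, -0.3913, 0.2586]
tcp_rot: [-0.0, 0.996, 0.087, -0.0]
wrist_force: [1.4, 0.6, 0.4]
grip_width: 0.691
gripper_force: 0.0
```

Request:
arm_command:
  series:
    - [[0, 0, -1], [0.024, 0.031, 0], 0]
    - [[0, 0, -2], [0.048, 0.062, 0], 0]
    - [[0, 0, -3], [0.071, 0.093, 0], 0]
    - [[0, 0, -4], [0.095, 0.124, 0], 0]
    - [[0, 0, -5], [0.119, 0.155, 0], 0]

```text
time: 0.93
eef_pos: [0.3909, -0.2357, 0.2585]
tcp_rot: [-0.0, 0.999, 0.044, -0.0]
wrist_force: [-0.3, -0.2, -0.3]
grip_width: 0.332
gripper_force: 0.0
```

Request:
arm_command:
  series:
    - [[0, 0, -1], [0.024, 0.031, 0], 0]
    - [[0, 0, -2], [0.048, 0.062, 0], 0]
    - [[0, 0, -3], [0.071, 0.093, 0], 0]
    - [[0, 0, -4], [0.095, 0.124, 0], 0]
    - [[0, 0, -5], [0.119, 0.155, 0], 0]

```text
time: 1.35
eef_pos: [0.51, -0.0806, 0.2584]
tcp_rot: [-0.0, 1.0, 0.001, -0.0]
wrist_force: [0.6, 0.5, 0.3]
grip_width: 0.013
gripper_force: 0.0
```

Request:
arm_command:
  series:
    - [[0, 0, -1], [0.024, 0.031, 0], 0]
    - [[0, 0, -2], [0.048, 0.062, 0], 0]
    - [[0, 0, -3], [0.071, 0.093, 0], 0]
    - [[0, 0, -4], [0.09, 0.12, 0], 0]
    - [[0, 0, -5], [0.1, 0.14, 0], 0]

```text
time: 1.77
eef_pos: [0.6107, 0.0602, 0.2576]
tcp_rot: [-0.0, 0.999, -0.042, -0.0]
wrist_force: [-0.3, -1.3, -0.1]
grip_width: 0.004
gripper_force: 0.0
```

Run:
```python
from h import *
import pickle
c=wristcap(); pickle.dump(c,open("w1.pkl","wb")); save(c,"w1.png",f=1.25)
print(ray(c,(320,200)), proj(c,readout.sense()["eef_pos"]))
S=imaging.capture("scene")
print("bottle",onplane(S,(304/1.25,145/1.25),.15), onplane(S,(415/1.25,186/1.25),.03))
```

```text
(array([0.69352411, 0.05331653, 0.42385568]), array([-0.32148168,  0.02076367, -0.94696882])) [312.87485562 243.84298324]
bottle [ 0.52908223 -0.39122964  0.15      ] [ 0.32189429 -0.23666877  0.03      ]
```

View pics/w1.png

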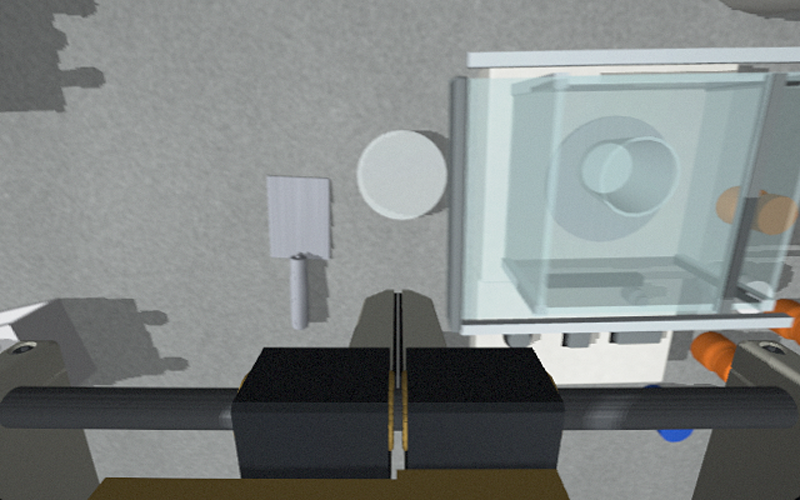

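The wrist view shows the lip as a dark strip, with its outer edge from (452,78) to (448,330). The closed fingertips are at about (398,292), left of it.

Run:
```python
from h import *
import pickle
c=pickle.load(open("w1.pkl","rb"))
f=lambda u,v,z:onplane(c,(u/1.25,v/1.25),z).round(4)
print("lip outer",f(452,78,.187),f(448,331,.187),"guide outer front",f(462,330,.164),f(790,325,.164),"guide rear",f(468,54,.164),f(798,49,.164))
print("finger edges at tip", f(365,292,.2576),f(432,292,.2576), "dish",f(402,174,.016))
```

```text
lip outer [0.7091 0.0223 0.187 ] [0.5545 0.0317 0.187 ] guide outer front [0.5409 0.0195 0.164 ] [ 0.524  -0.2192  0.164 ] guide rear [0.723  0.0093 0.164 ] [ 0.7108 -0.1862  0.164 ]
finger edges at tip [0.6187 0.0741 0.2576] [0.6162 0.0443 0.2576] dish [0.6349 0.0537 0.016 ]
```

Request:
arm_command:
  series:
    - [[0, 0, 1], [0.024, 0.01, 0], 0]
    - [[0, 0, 1], [0.024, 0.01, -0.03], 0]
    - [[0, 0, 1], [0.024, 0.01, -0.06], 0]
    - [[0, 0, 1], [0.024, 0.01, -0.087], 0]
    - [[0, 0, 1], [0.024, 0.01, -0.087], 0]

```text
time: 2.28
eef_pos: [0.629, 0.0666, 0.1651]
tcp_rot: [0.0, 0.999, -0.034, -0.006]
wrist_force: [0.1, -0.3, -1.0]
grip_width: 0.007
gripper_force: 0.0
```

Request:
arm_command:
  series:
    - [[0, 0, 0], [0, -0.01, 0], 0]
    - [[0, 0, 0], [-0.001, -0.018, 0], 0]
    - [[0, 0, 0], [-0.001, -0.024, 0], 0]
    - [[0, 0, 0], [-0.002, -0.03, 0], 0]
    - [[0, 0, 0], [-0.002, -0.036, 0], 0]

```text
time: 2.7
eef_pos: [0.6323, 0.0306, 0.1738]
tcp_rot: [-0.0, 0.999, -0.034, 0.002]
wrist_force: [0.3, 2.0, 1.7]
grip_width: 0.004
gripper_force: 1.0
```

Request:
arm_command:
  series:
    - [[0, 0, 0], [0, -0.006, 0], 0]
    - [[0, 0, 0], [-0.001, -0.012, 0], 0]
    - [[0, 0, 0], [-0.001, -0.018, 0], 0]
    - [[0, 0, 0], [-0.002, -0.024, 0], 0]
    - [[0, 0, 0], [-0.002, -0.03, 0], 0]

```text
time: 3.12
eef_pos: [0.6292, 0.0009, 0.1717]
tcp_rot: [-0.0, 0.999, -0.033, -0.0]
wrist_force: [1.0, 1.6, 2.2]
grip_width: 0.005
gripper_force: 1.0
```

Request:
arm_command:
  series:
    - [[0, 0, 0], [0, -0.002, 0], 0]
    - [[0, 0, 0], [0, -0.004, 0], 0]
    - [[0, 0, 0], [0, -0.005, 0], 0]
    - [[0, 0, 0], [0, -0.006, 0], 0]

```text
time: 3.45
eef_pos: [0.629, -0.0045, 0.1714]
tcp_rot: [-0.0, 0.999, -0.034, -0.001]
wrist_force: [-0.5, 1.7, 1.0]
grip_width: 0.002
gripper_force: 0.8
```

Run:
```python
from h import *
s=readout.sense(); print(s["eef_pos"],s["wrist_force"],s["joint_velocities"].round(3))
```

```text
[ 0.62898836 -0.00453882  0.17137517] [-0.45596523  1.72890244  0.97089794] [-0.016 -0.     0.001 -0.001  0.    -0.017]
```

Not at the stop yet (1.7 N is only sliding friction), so I'll continue in small steps.

Request:
arm_command:
  series:
    - [[0, 0, 0], [0, -0.0015, 0], 0]
    - [[0, 0, 0], [0, -0.003, 0], 0]
    - [[0, 0, 0], [0, -0.004, 0], 0]
    - [[0, 0, 0], [0, -0.004, 0], 0]

```text
time: 3.78
eef_pos: [0.6292, -0.0087, 0.1714]
tcp_rot: [0.0, 0.999, -0.034, -0.0]
wrist_force: [-0.2, 1.3, 0.6]
grip_width: 0.007
gripper_force: 0.4
```

Request:
arm_command:
  series:
    - [[0, 0, 0], [0, -0.001, 0], 0]
    - [[0, 0, 0], [0, -0.002, 0], 0]
    - [[0, 0, 0], [0, -0.002, 0], 0]

```text
time: 4.03
eef_pos: [0.6293, -0.0108, 0.1715]
tcp_rot: [0.0, 0.999, -0.034, -0.0]
wrist_force: [-0.4, 1.0, -0.6]
grip_width: 0.008
gripper_force: 0.5
```

Request:
arm_command:
  series:
    - [[0, 0, 0], [0, -0.001, 0], 0]
    - [[0, 0, 0], [0, -0.002, 0], 0]
    - [[0, 0, 0], [0, -0.002, 0], 0]

```text
time: 4.28
eef_pos: [0.6293, -0.0116, 0.1716]
tcp_rot: [-0.001, 0.999, -0.034, -0.0]
wrist_force: [-0.5, 4.5, -0.1]
grip_width: 0.006
gripper_force: 2.5
```

Request:
arm_command:
  series:
    - [[0, 0, 0], [0, -0.001, 0], 0]
    - [[0, 0, 0], [0, -0.002, 0], 0]
    - [[0, 0, 0], [0, -0.002, 0], 0]

```text
time: 4.53
eef_pos: [0.6293, -0.0116, 0.1716]
tcp_rot: [-0.002, 0.999, -0.033, -0.0]
wrist_force: [-0.2, 10.2, -0.5]
grip_width: 0.008
gripper_force: 5.2
```

The cover hit its stop at 10 N, at the predicted place. Backing off and moving over the deck.

Request:
arm_command:
  series:
    - [[0, 0, 0], [0, 0.01, 0], 0]
    - [[0, 0, 0], [0, 0.035, 0.005], 0]
    - [[0, 0, 0], [0, 0.05, 0.03], 0]
    - [[0, 0, 0], [-0.01, 0.05, 0.06], 0]
    - [[0, 0, 0], [-0.03, 0.04, 0.085], 0]

```text
time: 4.95
eef_pos: [0.6007, 0.0271, 0.2578]
tcp_rot: [0.0, 0.999, -0.032, 0.001]
wrist_force: [0.5, -0.9, 0.6]
grip_width: 0.003
gripper_force: 0.0
```

Request:
arm_command:
  series:
    - [[0, 0, 0], [-0.02, -0.028, 0], 0]
    - [[0, 0, 0], [-0.044, -0.061, 0], 0]
    - [[0, 0, 0], [-0.068, -0.094, 0], 0]
    - [[0, 0, 0], [-0.09, -0.125, 0], 0]
    - [[0, 0, 0], [-0.11, -0.15, 0], 0]

```text
time: 5.37
eef_pos: [0.4882, -0.1269, 0.2572]
tcp_rot: [0.001, 0.999, -0.034, 0.001]
wrist_force: [-0.0, -1.2, 1.1]
grip_width: 0.005
gripper_force: 0.0
```

Request:
arm_command:
  series:
    - [[0, 0, 0], [-0.02, -0.02, 0], 0]
    - [[0, 0, 0], [-0.034, -0.04, 0], 0]
    - [[0, 0, 0], [-0.034, -0.05, 0], 0]
    - [[0, 0, 0], [-0.034, -0.053, -0.02], 0]
    - [[0, 0, 0], [-0.034, -0.053, -0.05], 0]

```text
time: 5.78
eef_pos: [0.458, -0.1806, 0.2094]
tcp_rot: [0.003, 0.999, -0.035, 0.004]
wrist_force: [0.0, -0.7, -0.4]
grip_width: 0.008
gripper_force: 0.0
```

Run:
```python
from h import *
import pickle
c=wristcap(); pickle.dump(c,open("w2.pkl","wb")); save(c,"w2.png",f=1.25)
s=readout.sense(); print(s["eef_pos"], proj(c,s["eef_pos"])*1.25, [(proj(c,p)*1.25).round() for p in((.455,-.177,.056),(.459,-.115,.056))])
```

```text
[ 0.45404214 -0.17738309  0.20163541] [391.37687242 306.49762128] [array([392., 226.]), array([316., 226.])]
```

View pics/w2.png

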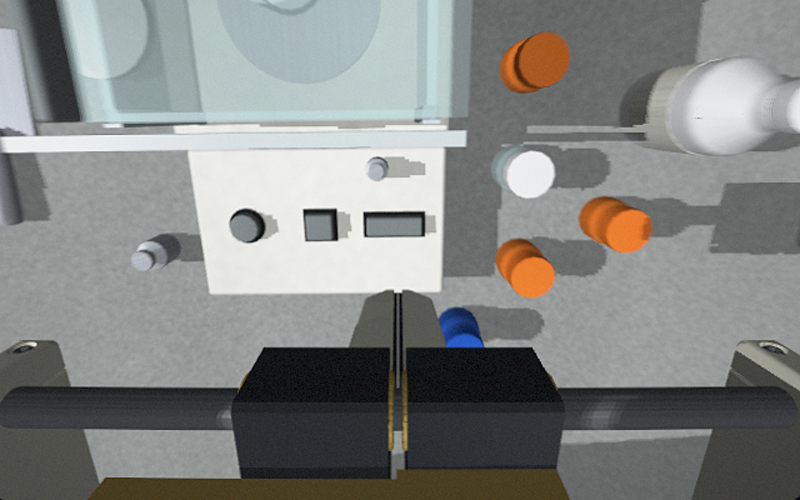

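The bar key is seen at (394,224) against the predicted (392,226), and the square and round keys are well to the left. It is lined up within 2 mm, so I'll descend.

Request:
arm_command:
  series:
    - [[0, 0, 0], [0.002, 0, -0.03], 0]
    - [[0, 0, 0], [0.002, 0, -0.065], 0]
    - [[0, 0, 0], [0.002, 0, -0.1], 0]
    - [[0, 0, 0], [0.002, 0, -0.125], 0]
    - [[0, 0, 0], [0.002, 0, -0.13], 0]

```text
time: 6.25
eef_pos: [0.4555, -0.1759, 0.0731]
tcp_rot: [-0.002, 0.999, -0.033, -0.003]
wrist_force: [-0.6, 0.4, -1.1]
grip_width: 0.001
gripper_force: 0.0
```

Request:
arm_command:
  series:
    - [[0, 0, 0], [0, 0, 0], 0]
    - [[0, 0, 0], [0, 0, 0], 0]
    - [[0, 0, 0], [0, 0, 0], 0]

```text
time: 6.5
eef_pos: [0.459, -0.1785, 0.0786]
tcp_rot: [0.001, 0.999, -0.033, 0.002]
wrist_force: [-0.2, -0.1, 0.3]
grip_width: 0.002
gripper_force: 0.0
```

Request:
arm_command:
  series:
    - [[0, 0, 0], [-0.003, 0.001, -0.007], 0]
    - [[0, 0, 0], [-0.003, 0.001, -0.014], 0]
    - [[0, 0, 0], [-0.003, 0.001, -0.019], 0]
    - [[0, 0, 0], [-0.003, 0.001, -0.02], 0]
    - [[0, 0, 0], [-0.003, 0.001, -0.02], 0]

```text
time: 6.92
eef_pos: [0.4539, -0.1764, 0.0563]
tcp_rot: [-0.0, 0.999, -0.034, -0.0]
wrist_force: [-1.0, 0.0, 1.3]
grip_width: -0.001
gripper_force: 0.5
```

Request:
arm_command:
  series:
    - [[0, 0, 0], [0, 0, -0.001], 0]
    - [[0, 0, 0], [0, 0, -0.002], 0]
    - [[0, 0, 0], [0, 0, -0.003], 0]
    - [[0, 0, 0], [0, 0, -0.004], 0]
    - [[0, 0, 0], [0, 0, -0.004], 0]

```text
time: 7.33
eef_pos: [0.4543, -0.1766, 0.0527]
tcp_rot: [-0.0, 0.999, -0.034, -0.0]
wrist_force: [-1.3, -0.5, 3.0]
grip_width: 0.002
gripper_force: 1.5
```

Request:
arm_command:
  series:
    - [[0, 0, 0], [0, 0, -0.001], 0]
    - [[0, 0, 0], [0, 0, -0.002], 0]
    - [[0, 0, 0], [0, 0, -0.002], 0]
    - [[0, 0, 0], [0, 0, -0.002], 0]

```text
time: 7.67
eef_pos: [0.4544, -0.1767, 0.0512]
tcp_rot: [0.0, 0.999, -0.034, 0.0]
wrist_force: [-4.1, 1.3, 8.6]
grip_width: 0.002
gripper_force: 4.3
```

Request:
arm_command:
  series:
    - [[0, 0, 0], [0, 0, -0.0005], 0]
    - [[0, 0, 0], [0, 0, -0.001], 0]
    - [[0, 0, 0], [0, 0, -0.001], 0]
    - [[0, 0, 0], [0, 0, -0.001], 0]

```text
time: 8.0
eef_pos: [0.4544, -0.1766, 0.051]
tcp_rot: [0.0, 0.999, -0.033, 0.0]
wrist_force: [-5.8, 2.8, 16.1]
grip_width: 0.006
gripper_force: 8.3
```

The key has bottomed out (tip at z = 51 mm, and the force climbs). Lifting off and moving clear.

Request:
arm_command:
  series:
    - [[0, 0, 0], [0, 0, 0.005], 0]
    - [[0, 0, 0], [0, 0, 0.015], 0]
    - [[0, 0, 0], [0, 0, 0.04], 0]
    - [[0, 0, 0], [0, 0, 0.08], 0]
    - [[0, 0, 0], [0, 0, 0.12], 0]

```text
time: 8.42
eef_pos: [0.4536, -0.1761, 0.1704]
tcp_rot: [-0.001, 0.999, -0.034, -0.001]
wrist_force: [0.8, -0.3, -0.8]
grip_width: 0.003
gripper_force: 0.0
```

Request:
arm_command:
  series:
    - [[0, 0, 0], [-0.02, 0, 0.03], 0]
    - [[0, 0, 0], [-0.04, 0, 0.05], 0]
    - [[0, 0, 0], [-0.04, 0, 0.06], 0]
    - [[0, 0, 0], [-0.04, 0, 0.06], 0]
    - [[0, 0, 0], [-0.04, 0, 0.06], 0]

```text
time: 8.83
eef_pos: [0.415, -0.1769, 0.2297]
tcp_rot: [0.0, 0.999, -0.034, 0.001]
wrist_force: [0.2, -0.5, -0.7]
grip_width: 0.004
gripper_force: 0.0
```

Run:
```python
from h import *
c=imaging.capture("side"); w=wristcap()
a=cv2.resize(c["pixels"][140:320,270:480],(400,343),interpolation=3); b=cv2.resize(w["pixels"],(400,250))
b=cv2.copyMakeBorder(b,0,93,0,0,0); cv2.imwrite("pics/end.png",np.hstack([a,b])[...,::-1]); s=readout.sense(); print(s["eef_pos"],s["wrist_force"])
```

```text
[ 0.41440781 -0.17628642  0.22814819] [ 0.67983177 -0.41388907 -0.26802795]
```

View pics/end.png

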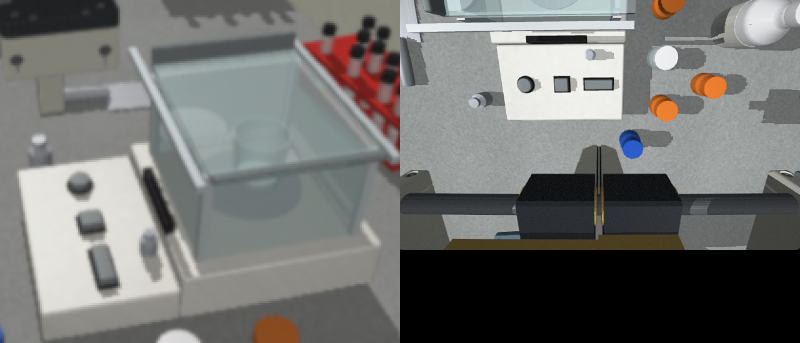

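The cover is shut: its trailing edge is now at the chamber's right wall, about (290,165), and the lip is at the left wall. The bar key is up again at (103,266), and the small weight, beaker and jars are undisturbed.

```bash
python3 -c "
from station import order; print(order.sign_off())"
```

```text
the job is handed in; nothing more can be done
None
```

The cover is pushed shut against its stop, the bar key was then pressed fully down (the push reached about 16 N at the bottom) and has come back up, the arm is clear, and the job is handed in.

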